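# Mount the wide whetstone in the sharpening station

### The job

Get the sharpening station ready for the blunt chisels: draw its clamp jaw right back, take the wide whetstone from the sloped draining rack, lay it flat on the front deck of the station, and slide it along under the tool-rest bar until it drops fully into its pocket. Then push the jaw up hard against the end of the stone so that it is held without play. Leave the narrow stone in the rack and the chisels and the square where they lie.

Things in the scene. Friction and masses are not known exactly. Their poses are not given: they have to be found in the camera images.
- station: Sharpening station: fixed light-wood board 288 x 96 mm on rubber feet. Origin on the bench top, below the centre of the clamped stone; x = the way the stone slides (from the deck into the pocket, towards the jaw), z up. Along x: front deck -160 to -75 mm, pocket from -75 mm to the jaw. The stone ends centred at x = 0, its underside 25 mm above the bench.
- deck_middle (a point): Middle of the front deck's top face, 30 mm above the bench, at station x = -117.5 mm. The deck is 85 mm long (x) and 96 mm wide, and level with the two cheeks beside the pocket (y = 27.5 to 48 mm either side).
- pocket_floor (a point): Point on the pocket's floor below the middle of the clamped stone (station x = 0, 25 mm above the bench). The pocket is 5 mm deep and 55 mm wide for the 50 mm stone; it begins with an upright step at station x = -75 mm and ends at the jaw.
- rest_bar (a point): Middle of the tool-rest bar, a fixed 8 mm steel bar across the pocket at station x = +45 mm, its underside 62 mm and its top 70 mm above the bench, on two posts at y = +-40 mm. The stone passes under it.
- jaw (a joint): Clamp jaw at the far end of the pocket: aluminium block 34 x 53 mm sliding stiffly (about 4 N) along the station's x. In m: 0 = drawn right back, face at station x = +85 mm; grows as the jaw moves towards the deck (-x), to 0.030. It starts forward, the pocket then too short for the stone. It reads 0.010 with the stone clamped against the step. It stays where it is left.
- jaw_knob (a point): Middle of the grip of the dark knurled knob that stands upright on the jaw: 21 mm in diameter, its axis 22 mm behind the jaw face; this point is 53 mm above the bench, the knob's top 63 mm, the jaw's top (the knob's foot) 41 mm.
- rack: Draining rack, fixed, 252 mm wide (y), 150 mm deep (x), wooden dowels on sloped rails. Origin on the bench under its centre; the slope rises at 35 degrees to its +x (away from the robot). Two stones lie on it 114 mm apart, length up the slope, lower ends against a stop dowel, sides free. A solid bandsaw stands right of it and behind the station (x over 0.57, y below 0.05 m): keep clear.
- wide_stone: The wide whetstone, 150 x 50 x 20 mm (x, y, z of its own frame), 0.33 kg, grey below and pale above. Origin at the centre of its underside, x along its length (up the slope in the rack), z out of its pale face.
- narrow_stone: The narrow whetstone, of the same kind, 150 x 30 x 20 mm, origin at the centre of its underside. It stays in the rack. The stones may have changed places.
- chisel_20: Chisel, 213 mm long (its y), wooden handle 24 mm thick, blade 20 mm wide; origin at the centre of its underside. Leave it.
- chisel_12: Chisel, 213 mm long (its y), wooden handle 24 mm thick, blade 12 mm wide; origin at the centre of its underside. Leave it.
- try_square: Try square, 148 x 85 x 14 mm, dark stock and steel blade; origin at the centre of its underside. Leave it.

How it is judged:
On the way, in this order (a step that is already met when the one before it is completed fails the run):
1. the clamp jaw is drawn right back (value of joint jaw below 0.003 m), for 0.1 s.
2. the wide stone lies flat on the front deck, short of the pocket (z of wide_stone in the frame of station between 0.0285 and 0.0325 m and angle between wide_stone's own z axis and vertical below 0.05 rad and angle between the x axis of wide_stone and the x axis of station, either way round below 0.25 rad and x of wide_stone in the frame of station between -0.17 and -0.05 m and y of wide_stone in the frame of station between -0.02 and 0.02 m and contact force between wide_stone and station above 0.3 N), for 0.1 s.
3. the wide stone has dropped into the pocket (z of wide_stone in the frame of station between 0.0232 and 0.0266 m and angle between the x axis of wide_stone and the x axis of station, either way round below 0.05 rad and angle between wide_stone's own z axis and vertical below 0.025 rad and y of wide_stone in the frame of station between -0.004 and 0.004 m and x of wide_stone in the frame of station between -0.003 and 0.0125 m), for 0.2 s.
At the end, for the whole second after the job is handed in: The wide stone rests flat in the pocket, its underside on the pocket floor (within about 1.5 mm), its near end against the step (within 2.5 mm), and the jaw is up against its other end with less than 2 mm of play; narrow stone still in the rack, chisels and square not disturbed (z of wide_stone in the frame of station between 0.0232 and 0.0266 m and angle between the x axis of wide_stone and the x axis of station, either way round below 0.05 rad and angle between wide_stone's own z axis and vertical below 0.025 rad and y of wide_stone in the frame of station between -0.004 and 0.004 m and x of wide_stone in the frame of station between -0.0025 and 0.0025 m and value of joint jaw between 0.0082 and 0.0125 m and linear speed of wide_stone below 0.01 m/s and contact force between wide_stone and station above 0.3 N); the robot touches nothing.
It fails at once if the narrow stone is shifted from its place in the rack (distance of narrow_stone from where it was at the start of the episode above 0.02 m).
It fails at once if a chisel or the square is pushed aside (distance of any of chisel_20, chisel_12, try_square from where it was at the start of the episode above 0.03 m).
It also fails if it takes over 58 s, if anything falls off the work surface, if the arm or the gripper's body presses on something with over 40 N, if the wrist force passes 120 N, or if a joint passes its speed limit or range.

### The arm

A 6-joint arm with a two-finger parallel gripper is mounted at the origin on a cart in front of the work surface, level with it; the furniture and walls round the work are solid. World frame = base frame: x ahead of the robot, y to its left, z up, the work surface at z = 0. Lengths are in m, angles in rad, forces in N, time in s.
With the tool pointing down it reaches from about 0.15 to 0.775 m from the base axis. Payload 6.1 kg.
Tool frame: the origin (TCP) lies at the very end of the fingers, on their centre line; the grasp point (between the pads) lies 19 mm behind it; z points along the fingers, y is the line along which they close (so a half turn about z gives the same grasp; the last joint's range is limited). The gripper opens to 85 mm and grips with 20 to 120 N. Pads are 22 mm wide; open, the fingers measure 114 mm over their backs; the gripper's body (76 mm by 85 mm) begins 54 mm behind the grasp point. The pads swing forward as they close: fully open they stand 13 mm farther back than shut.
Start: joints at [-1.294, 0.126, -0.04, 1.405, 0, 1.571], TCP at [0.143, -0.505, 0.231] pointing down, gripper open.
Joint ranges: [-2.72, 2.72], [-0.95, 1.95], [-1.27, 1.35], [-1.78, 2.02], [-1.46, 1.47], [-3.14, 3.14]. Speed limits (rad/s): [2.39, 2.39, 3.01, 3.14, 3.14, 3.14].

### API

Orientations are given as a rotation vector (axis times angle).
In Python, from plant import env gives the robot as it stands.
- The arm moves only by the shell command python3 -m creep 'ROWS' [FORCE]. ROWS is rows parted by semicolons, their numbers by spaces, 1 to 10 of them, each of 7 numbers: the opening from 0.0 (shut) to 1.0 (fully open), then dx, dy, dz in m, then a rotation vector rx, ry, rz in rad; each row shifts and turns the commanded pose from where the row before left it, along the tool's axes as they then stand; what a row does not reach is not made up. A row lasts 1/10 s, in which the tool goes at most 0.05 m and 0.15 rad, less where a joint would pass 70% of its speed; a pose out of reach is approached as far as the arm can. The fingers move at their own pace and stop on an object; FORCE is the grip in N (left out, the last holds). Time passes only in rows, so rows that do not move let the fingers close. It prints the time, the measured TCP pose, the force, the opening and the grip force at its end.
- env.get_state(): the state, without advancing time (a new reading comes with each control period).
- env.snapshot(name): name is "scene" or "side" or "wrist"; returns (picture, depth): 420x560x3 uint8, red, green, blue; 420x560 float32, m along the optical axis (not along the pixel's ray), 0 where there is no reading.
- env.camera_info(name): a dict with "fov_y" (degrees; the focal length in pixels is half the picture's height over the tangent of half this angle, whatever the lens; pixels are square), "cx", "cy" (the principal point, pixels), "eye" and "attitude" of the camera in the world; the wrist camera has in their place "mount" (4x4, takes a point from camera to tool coordinates, whose origin is the TCP and whose axes are the flange's). Camera axes: x right, y up, looking along -z (the intrinsics and any distortion apply to the point x, -y, -z); pixel columns grow to the right and rows downward; lengths in m; the calibration is good to about 2 mm. A picture is of the moment at which its call begins: read the wrist's pose just before it. camera_info takes no time and is no camera call.
- env.job_done(): hands the job in; it is judged then, once.
The state is a dict: "t": time; "joints": joint angles; "qd": joint speeds; "tau": joint torques, N m; "position": TCP position; "orientation": TCP orientation; "force": force on the tool from outside, world axes, zero at the start; "ft_torque": the same for the moment, N m; "grip_width": opening from 0.0 (shut) to 1.0 (fully open); "grasp_force": force on a finger pad.
Only numpy, scipy, OpenCV 4.12 (cv2) and the standard library are available. Lean on these libraries where they do the work, as an engineer would, in place of code of your own. Each camera call takes 0.05 s, during which the arm holds its last target. There are 200 camera calls.

## Working session

There is one attempt and no reset: what is moved stays moved. The work goes in short steps, Python scripts to look and compute and a shell command to move; the robot and the scene stay as the last step left them, time stands still between calls to the robot, and variables do not carry over. Pictures are saved under pics/ and viewed, at most 10 in all, crops included, and the job is handed in when it is done.

```bash
ls; mkdir -p pics
python3 - <<'E'
from plant import env
import cv2,numpy as np
print(env.get_state())
for n in("scene","side","wrist"):
    print(n,env.camera_info(n))
for n in("scene","side"):
    p,d=env.snapshot(n); np.save(f"pics/{n}_d.npy",d); np.save(f"pics/{n}_p.npy",p); cv2.imwrite(f"pics/{n}0.png",cv2.resize(p[:,:,::-1],(800,600)))
E
```

```text
pics
{'t': 0.0, 'joints': array([-1.29396670e+00,  1.26394285e-01, -4.06354366e-02,  1.40537087e+00,
       -6.43146987e-06,  1.57081545e+00]), 'qd': array([-2.33764001e-04, -7.80033129e-04, -1.79153192e-05, -7.58161504e-04,
       -1.19872289e-03,  3.40295717e-04]), 'tau': array([ 7.11994326e-04, -4.35917222e+01,  3.52923632e+01,  1.73197256e-02,
       -4.38624761e-05, -3.86847844e-06]), 'position': array([ 0.14337355, -0.50462146,  0.2305084 ]), 'orientation': array([-3.10997759e+00, -4.33206949e-01,  3.57537975e-04]), 'force': array([-0.71413341, -0.36438405,  0.6495226 ]), 'ft_torque': array([-0.03209671, -0.06647275, -0.01321389]), 'grasp_force': 0.0, 'grip_width': 0.9997008000272859}
scene {'fov_y': 43.69857745601259, 'cx': 274.306831782513, 'cy': 217.8948477999635, 'eye': array([-0.11443533,  0.66403885,  1.02097846]), 'attitude': array([ 0.39484983, -0.93595004, -2.23020135])}
side {'fov_y': 54.73361169040368, 'cx': 280.3537794051205, 'cy': 210.4494596501367, 'eye': array([ 0.41852208, -0.63345507,  0.67652588]), 'attitude': array([ 0.81291924, -0.09373393, -0.16927517])}
wrist {'fov_y': 70.87874240701653, 'cx': 277.98352736327587, 'cy': 211.00451651426945, 'mount': array([[ 6.34178183e-04,  9.55023568e-01,  2.96529226e-01,
         7.45320393e-02],
       [ 9.99999766e-01, -5.29238838e-04, -4.34164526e-04,
         3.72737813e-04],
       [-2.57702572e-04,  2.96529431e-01, -9.55023680e-01,
        -1.43442522e-01],
       [ 0.00000000e+00,  0.00000000e+00,  0.00000000e+00,
         1.00000000e+00]])}
```

View pics/scene0.png

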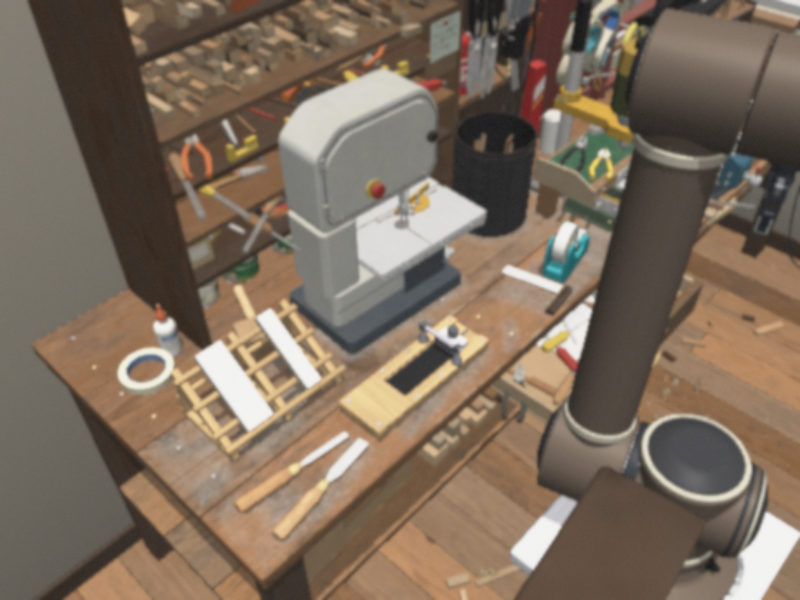

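View pics/side0.png

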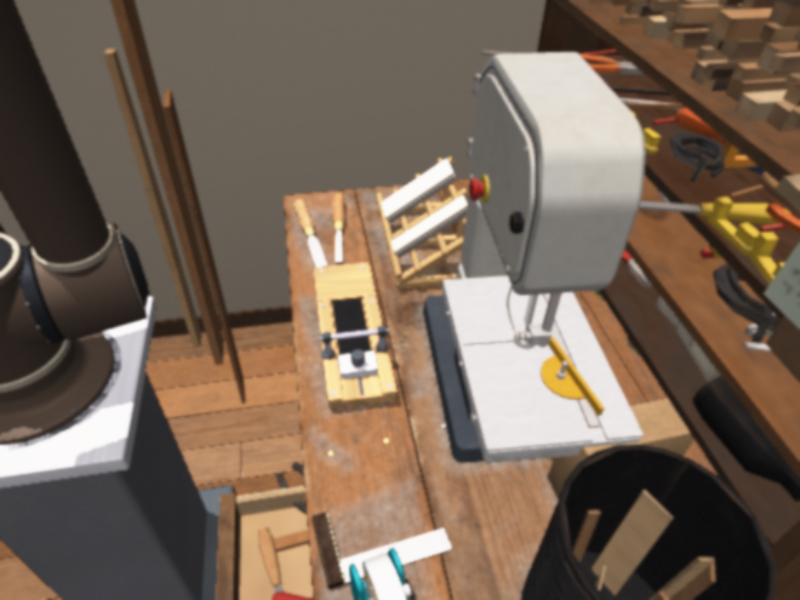

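```bash
cat > h.py <<'E'
import numpy as np,cv2
from scipy.spatial.transform import Rotation as R
from plant import env
def cloud(n,d,T=None):
    c=env.camera_info(n); f=210/np.tan(np.radians(c["fov_y"])/2)
    v,u=np.mgrid[:420,:560]
    P=np.stack([(u-c["cx"])/f*d,-(v-c["cy"])/f*d,-d],-1)
    if n=="wrist":
        M=c["mount"]; P=P@M[:3,:3].T+M[:3,3]
        return P@R.from_rotvec(T["orientation"]).as_matrix().T+T["position"]
    return P@R.from_rotvec(c["attitude"]).as_matrix().T+c["eye"]
def snap(n):
    s=env.get_state(); p,d=env.snapshot(n); W=cloud(n,d,s); W[d<=0]=np.nan; return p,W
E
python3 - <<'E'
from h import *
out=[]
for n in("scene","side"):
    p=np.load(f"pics/{n}_p.npy");W=cloud(n,np.load(f"pics/{n}_d.npy"))
    for (u,v) in ([(600,310),(240,382),(380,372),(452,330),(300,350)] if n=="scene" else [(430,185),(430,225),(348,285),(358,356),(360,395),(320,440)]):
        print(n,u,v,W[int(v*.7),int(u*.7)].round(3))
    # ortho map: rows = -x , cols=-y ; 1.25mm/px
    I=np.zeros((600//2*1,800,3),np.uint8); Z=np.full(I.shape[:2],-1.)
    s=800/0.9
    I=np.zeros((400,800,3),np.uint8);Z=np.full((400,800),-1.)
    X=W.reshape(-1,3);C=p.reshape(-1,3)
    o=np.argsort(X[:,2]);X=X[o];C=C[o]
    m=(X[:,2]>-.05)&(X[:,2]<.2);X=X[m];C=C[m]
    c=((0.5-X[:,1])*s).astype(int);r=((0.68-X[:,0])*s).astype(int)
    m=(c>0)&(c<799)&(r>0)&(r<399)
    for a in(0,1):
        for b in(0,1): I[r[m]+a,c[m]+b]=C[m]
    out.append(I[:300])
cv2.imwrite("pics/ortho.png",np.vstack(out)[:,:,::-1])
E
```

```text
scene 600 310 [0.152 0.042 0.405]
scene 240 382 [0.625 0.268 0.094]
scene 380 372 [0.516 0.054 0.024]
scene 452 330 [ 0.469 -0.083  0.062]
scene 300 350 [0.615 0.148 0.085]
side 430 185 [0.652 0.256 0.108]
side 430 225 [0.629 0.151 0.096]
side 348 285 [0.478 0.094 0.031]
side 358 356 [ 0.47  -0.094  0.064]
side 360 395 [ 0.466 -0.131  0.024]
side 320 440 [ 0.406 -0.181  0.001]
```

View pics/ortho.png

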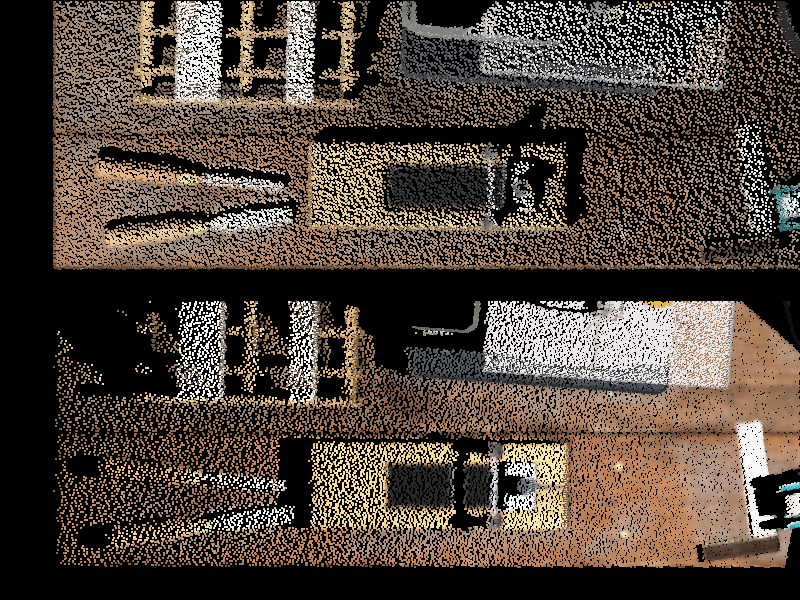

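Run:
```python
from h import *
for n in("scene","side"):
    p=np.load(f"pics/{n}_p.npy").astype(int);W=cloud(n,np.load(f"pics/{n}_d.npy")); X,Y,Z=np.moveaxis(W,-1,0)
    m=(X>.40)&(X<.54)&(Y>-.16)&(Y<.16)&(Z>.024)&(Z<.036)&(p.sum(-1)>330)&(p[...,0]-p[...,2]>30)
    m=cv2.morphologyEx(m.astype(np.uint8),cv2.MORPH_OPEN,np.ones((3,3)))>0
    q=W[m];print(n,m.sum(),"z",np.median(q[:,2]).round(4))
    r=cv2.minAreaRect((q[:,:2]*1000).astype(np.float32));print(" rect",r)
    # edges by line fit: long sides via quantile bins
    for lab,a,b in(("+x",1,1),("-x",1,-1)):
        bs=np.linspace(-.10,.13,16);e=[]
        for i in range(15):
            k=q[(q[:,1]>bs[i])&(q[:,1]<bs[i+1])]
            if len(k)>10:e.append((k[:,1].mean(),np.percentile(k[:,0]*b,98)*b))
        e=np.array(e);c=np.polyfit(e[:,0],e[:,1],1);print(" side",lab,c.round(4),np.abs(np.polyval(c,e[:,0])-e[:,1]).max().round(4))
    k=(X>.42)&(X<.52)&(Y>-.12)&(Y<-.06)&(Z>.058)&(p.sum(-1)<250);print(" knob",k.sum(),W[k].mean(0).round(4),W[k].min(0).round(4),W[k].max(0).round(4))
    # dark pocket
    k=(X>.42)&(X<.52)&(Y>-.02)&(Y<.09)&(Z>.015)&(Z<.032)&(p.sum(-1)<200);kk=cv2.morphologyEx(k.astype(np.uint8),cv2.MORPH_OPEN,np.ones((3,3)))>0
    print(" pocket",np.percentile(W[kk],[1,50,99],axis=0).round(4))
    k=(X>.55)&(X<.72)&(Y>.225)&(Y<.33)&(Z>.03)&(p.min(-1)>170)&(np.ptp(p,axis=-1)<25)
    kk=cv2.morphologyEx(k.astype(np.uint8),cv2.MORPH_OPEN,np.ones((3,3)))>0
    q=W[kk];c=q.mean(0);u,s,v=np.linalg.svd(q-c,full_matrices=False);t=(q-c)@v.T
    print(" stone",kk.sum(),c.round(4),v.round(4),np.percentile(t,[0.5,99.5],axis=0).round(4), "ctr",(c+v[:2].T@(np.percentile(t[:,:2],[.5,99.5],axis=0).mean(0))).round(4))
```

```text
scene 2034 z 0.0293
 rect ((470.7429504394531, 8.464248657226562), (290.4839172363281, 98.7135009765625), 89.87083435058594)
 side +x [0.0238 0.5159] 0.0069
 side -x [0.0035 0.4235] 0.0036<stdin>:15: RuntimeWarning: Mean of empty slice.
  ret = um.true_divide(
Traceback (most recent call last):
ValueError: zero-size array to reduction operation minimum which has no identity
```

Run:
```python
from h import *
op=lambda k:cv2.morphologyEx(k.astype(np.uint8),cv2.MORPH_OPEN,np.ones((3,3)))>0
for n in("scene","side"):
    p=np.load(f"pics/{n}_p.npy").astype(int);W=cloud(n,np.load(f"pics/{n}_d.npy")); X,Y,Z=np.moveaxis(W,-1,0)
    m=(X>.40)&(X<.54)&(Y>-.16)&(Y<.16)&(Z>.024)&(Z<.036)&(p.sum(-1)>330)&(p[...,0]-p[...,2]>30)
    q=W[op(m)]
    if n=="side": print(len(q),cv2.minAreaRect((q[:,:2]*1000).astype(np.float32)))
    b=np.arange(.10,.15,.01);print("deck x-range",[ (np.percentile(q[abs(q[:,1]-y)<.006][:,0],[1,99])).round(4).tolist() for y in b])
    b=[-.11,-.125];print("far x-range",[ (np.percentile(q[abs(q[:,1]-y)<.008][:,0],[1,99])).round(4).tolist() for y in b])
    k=(X>.44)&(X<.50)&(Y>-.13)&(Y<-.055)&(Z>.05)
    w=W[k];print("tall",len(w),np.percentile(w,[1,10,50,90,99],axis=0).round(4).tolist())
    k=op((X>.42)&(X<.52)&(Y>-.02)&(Y<.09)&(Z>.015)&(Z<.032)&(p.sum(-1)<200))
    print("pocket",np.percentile(W[k],[1,50,99],axis=0).round(4).tolist())
    k=op((X>.53)&(X<.75)&(Y>.225)&(Y<.33)&(Z>.03)&(p.min(-1)>170)&(np.ptp(p,axis=-1)<25))
    q=W[k];c=np.median(q,0);u,s,v=np.linalg.svd(q-c,full_matrices=False);t=(q-c)@v.T
    e=np.percentile(t,[.5,99.5],axis=0);print("stone",len(q),v.round(4).tolist(),"ext",np.ptp(e,axis=0).round(4),"ctr",(c+e.mean(0)@v).round(4))
```

```text
deck x-range [[0.4235, 0.518], [0.4237, 0.5195], [0.4236, 0.5186], [0.4238, 0.5178], [0.4237, 0.518]]
far x-range [[0.4226, 0.5179], [0.4228, 0.5179]]
tall 62 [[0.4458, -0.0968, 0.0502], [0.4604, -0.0925, 0.0515], [0.4675, -0.0833, 0.0604], [0.4759, -0.0772, 0.0636], [0.4776, -0.0552, 0.0664]]
pocket [[0.4515, -0.019, 0.02], [0.4711, 0.0201, 0.0248], [0.4905, 0.0592, 0.0302]]
stone 1384 [[-0.8176, 0.0193, -0.5755], [-0.0376, -0.9991, 0.0199], [0.5746, -0.0379, -0.8176]] ext [0.1483 0.0499 0.0158] ctr [0.6288 0.2773 0.0913]
2140 ((471.836669921875, 6.6956024169921875), (291.9906311035156, 96.02063751220703), 89.54953002929688)
deck x-range [[0.4254, 0.5185], [0.4263, 0.5178], [0.4255, 0.5196], [0.4257, 0.5197], [0.4262, 0.5196]]
far x-range [[0.4236, 0.5179], [0.4232, 0.5178]]
tall 182 [[0.4405, -0.1005, 0.0508], [0.4525, -0.0984, 0.0555], [0.4709, -0.0838, 0.0636], [0.4859, -0.0559, 0.0693], [0.4981, -0.0551, 0.0714]]
pocket [[0.45, -0.004, 0.0225], [0.4711, 0.0281, 0.025], [0.4928, 0.0627, 0.0275]]
stone 607 [[-0.8203, 0.0213, -0.5715], [0.023, 0.9997, 0.0043], [-0.5714, 0.0097, 0.8206]] ext [0.1471 0.0523 0.006 ] ctr [0.6304 0.2738 0.0927]
```

```bash
python3 -m creep '0.6 0.0388 -0.0286 0 0 0 0;0.6 0.0388 -0.0286 0 0 0 0;0.6 0.0388 -0.0286 0 0 0 0;0.6 0.0388 -0.0286 0 0 0 0;0.6 0.0388 -0.0286 0 0 0 0;0.6 0.0388 -0.0286 0 0 0 0;0.6 0.0388 -0.0286 0 0 0 0;0.6 0.0388 -0.0286 0 0 0 0;0.6 0.0388 -0.0286 0 0 0 0;0.6 0.0388 -0.0286 0 0 0 0' 30
python3 -m creep '0.6 0 0 0 0 0 -0.144;0.6 0 0 0 0 0 -0.144;0.6 0 0 0 0 0 -0.144;0.6 0 0 0 0 0 -0.144;0.6 0 0 0 0 0 -0.144;0.6 0 0 0 0 0 -0.144;0.6 0 0 0 0 0 -0.144;0.6 0 0 0 0 0 -0.144;0.6 0 0 0 0 0 -0.144;0.6 0 0 0 0 0 0'
cat >> h.py <<'E'
def to(x,y,z,a=None):
    s=env.get_state(); M=R.from_rotvec(s["orientation"]).as_matrix()
    print("t",s["t"],"pos",s["position"].round(4),"tool d",((np.array([x,y,z])-s["position"])@M).round(4),"xax",M[:,0].round(3),"zax",M[:,2].round(3),"F",s["force"].round(1),"w",round(s["grip_width"],3),"g",round(s["grasp_force"],1))
E
python3 - <<'E'
from h import *
to(.469,-.087,.045)
p,W=snap("wrist"); X,Y,Z=np.moveaxis(W,-1,0)
k=(Z>.058)&(Z<.068)&(abs(X-.47)<.022)&(Y<-.065)&(Y>-.12)&(p.sum(-1)<300); w=W[k]; print(len(w),np.percentile(w,[1,50,99],axis=0).round(4).tolist())
cv2.imwrite("pics/w1.png",cv2.resize(p[:,:,::-1],(800,600)))
E
```

```text
t: 1.1
position: [0.4392, -0.1219, 0.2312]
orientation: [3.111, 0.434, -0.0]
force: [0.1, -1.4, 0.4]
grip_width: 0.602
grasp_force: 0.0
t: 2.1
position: [0.4383, -0.1238, 0.2309]
orientation: [-2.218, -2.224, 0.001]
force: [1.1, 0.9, 0.2]
grip_width: 0.606
grasp_force: 0.0
t 2.1 pos [ 0.4383 -0.1238  0.2309] tool d [0.0367 0.0309 0.1859] xax [-0.002  1.     0.   ] zax [-0.001  0.    -1.   ] F [1.1 0.9 0.2] w 0.606 g 0.0
7 [[0.4603, -0.0873, 0.0591], [0.4623, -0.0815, 0.0609], [0.4745, -0.0783, 0.0629]]
```

View pics/w1.png

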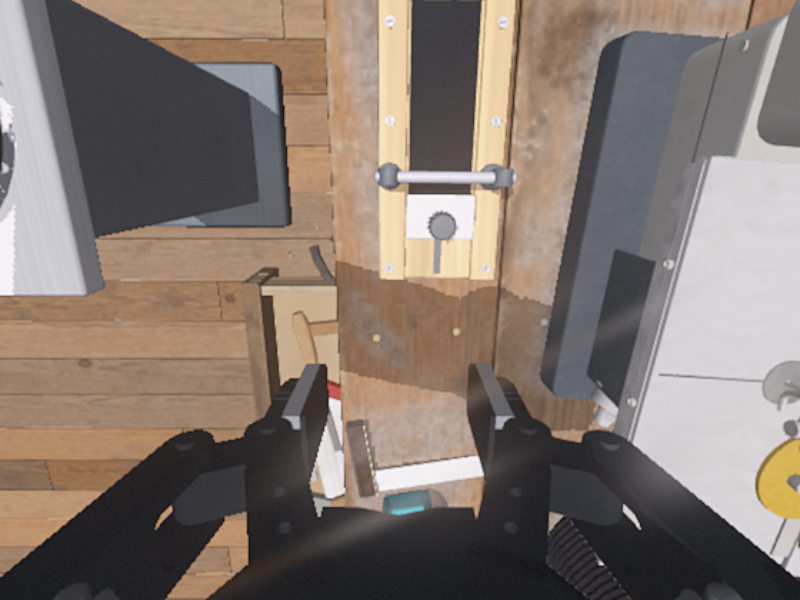

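```bash
cat >> h.py <<'E'
def ray(s,u,v,z):  # wrist camera, native pixel, plane z
    c=env.camera_info("wrist"); f=210/np.tan(np.radians(c["fov_y"])/2); M=c["mount"]; Q=R.from_rotvec(s["orientation"]).as_matrix()
    o=Q@M[:3,3]+s["position"]; d=Q@M[:3,:3]@np.array([(u-c["cx"])/f,-(v-c["cy"])/f,-1]); return o+d*(z-o[2])/d[2]
E
python3 - <<'E'
from h import *
s=env.get_state()
for l,u,v,z in[("knob",442,224,.063),("bar",445,177,.07),("postL",388,176,.07),("postR",502,177,.07),("farL",380,278,.03),("farR",494,278,.03),("jawfaceL",407,195,.041),("jawfaceR",473,196,.041),("cheekL0",378,0,.03),("pockL",411,5,.03),("pockR",482,5,.03),("cheekR0",514,0,.03)]:
    print(l,ray(s,u*.7,v*.7,z).round(4))
E
```

```text
knob [ 0.4701 -0.0862  0.063 ]
bar [ 0.4705 -0.0531  0.07  ]
postL [ 0.431  -0.0524  0.07  ]
postR [ 0.5099 -0.0531  0.07  ]
farL [ 0.4228 -0.1351  0.03  ]
farR [ 0.5187 -0.1351  0.03  ]
jawfaceL [ 0.4449 -0.0667  0.041 ]
jawfaceR [ 0.4956 -0.0675  0.041 ]
cheekL0 [0.4239 0.0653 0.03  ]
pockL [0.4471 0.0622 0.03  ]
pockR [0.4969 0.0622 0.03  ]
cheekR0 [0.5191 0.0652 0.03  ]
```

```bash
python3 -m creep '0.6 0.0376 0.0315 0 0 0 0;0.6 0 0 0.045 0 0 0;0.6 0 0 0.045 0 0 0;0.6 0 0 0.045 0 0 0;0.6 0 0 0.03 0 0 0;0.6 0 0 0.02 0 0 0;0.0 0 0 0 0 0 0;0.0 0 0 0 0 0 0;0.0 0 0 0 0 0 0;0.0 0 0 0 0 0 0' 40
```

```text
t: 3.15
position: [0.4711, -0.0862, 0.0471]
orientation: [2.219, 2.222, 0.003]
force: [5.2, 0.7, -8.3]
grip_width: 0.216
grasp_force: 39.6
```

```bash
python3 -m creep '0 -0.005 0 0 0 0 0;0 -0.006 0 0 0 0 0;0 -0.006 0 0 0 0 0;0 -0.005 0 0 0 0 0;0 -0.003 0 0 0 0 0;0 -0.002 0 0 0 0 0;0 0 0 0 0 0 0'
```

```text
t: 3.85
position: [0.4709, -0.1128, 0.0471]
orientation: [2.219, 2.223, 0.004]
force: [3.9, 2.5, -6.4]
grip_width: 0.214
grasp_force: 39.7
```

```bash
python3 -m creep '0 -0.001 0 0 0 0 0;0 -0.001 0 0 0 0 0;0 0 0 0 0 0 0'; python3 -m creep '0 -0.001 0 0 0 0 0;0 -0.0005 0 0 0 0 0;0 0 0 0 0 0 0'
```

```text
t: 4.15
position: [0.4709, -0.1132, 0.0471]
orientation: [-2.217, -2.223, -0.008]
force: [4.0, 8.8, -5.7]
grip_width: 0.221
grasp_force: 39.8
t: 4.45
position: [0.4709, -0.1133, 0.047]
orientation: [-2.215, -2.222, -0.012]
force: [4.2, 14.2, -3.8]
grip_width: 0.218
grasp_force: 39.9
```

```bash
python3 -m creep '0.6 0 0 0 0 0 0;0.6 0 0 0 0 0 0;0.6 0 0 -0.01 0 0 0;0.6 0 0 -0.03 0 0 0;0.6 0 0 -0.045 0 0 0;0.6 0 0 -0.045 0 0 0;0.8 0 0 -0.045 0 0 0;0.8 0.045 0 -0.02 0 0 0;0.8 0.045 0 0 0 0 0;0.8 0.045 0 0 0 0 0' 70
python3 -m creep '0.8 0.045 0 0 0 0 0;0.8 0.045 0 0 0 0 0;0.8 0.045 0 0 0 0 0;0.8 0.045 0 0 0 0 0;0.8 0.045 0 0 0 0 0;0.8 0.025 0 0 0 0 0.14;0.8 0 0 0 0 0 0.143;0.8 0 0 0 0 0 0.143;0.8 0 0 0 0 0 0.143;0.8 0 0 0 0 0 0.143'
python3 -m creep '0.8 0 0 0 0 0 0.143;0.8 0 0 0 0 0 0.143;0.8 0 0 0 0 0 0.143;0.8 0 0 0 0 0 0.143;0.8 0 0 0 0 0 0.143;0.8 0 0 0 0 0 0.143;0.8 0 0 0 0.15 0;0.8 0 0 0 0 0.15 0;0.8 0 0 0 0 0.15 0;0.8 0 0 0 0 0.15 0'
python3 -c "
from h import *
to(.54,.275,.22)"
```

```text
t: 5.45
position: [0.4701, 0.019, 0.2438]
orientation: [2.22, 2.219, 0.004]
force: [0.9, 0.4, -0.8]
grip_width: 0.8
grasp_force: 0.0
t: 6.45
position: [0.4693, 0.2681, 0.2426]
orientation: [2.859, 1.302, 0.002]
force: [0.8, -0.7, -0.1]
grip_width: 0.804
grasp_force: 0.0
t 6.45 pos [0.4693 0.2681 0.2426] tool d [0.0516 0.0487 0.0226] xax [0.657 0.754 0.001] zax [ 0.001  0.    -1.   ] F [ 0.8 -0.7 -0.1] w 0.804 g 0.0Traceback (most recent call last):
ValueError: setting an array element with a sequence. The requested array has an inhomogeneous shape after 1 dimensions. The detected shape was (10,) + inhomogeneous part.
```

```bash
python3 -m creep '0.8 0 0 0 0 0 0.143;0.8 0 0 0 0 0 0.143;0.8 0 0 0 0 0 0.143;0.8 0 0 0 0 0 0.143;0.8 0 0 0 0 0 0.143;0.8 0 0 0 0 0 0.143;0.8 0.035 -0.004 0.012 0 0.15 0;0.8 0.035 -0.003 0.012 0 0.15 0;0.8 0 0 0 0 0.15 0;0.8 0 0 0 0 0.15 0'
python3 - <<'E'
from h import *
to(.54,.275,.22)
p,W=snap("wrist"); W0=W; X,Y,Z=np.moveaxis(W,-1,0); p=p.astype(int)
k=cv2.morphologyEx(((X>.53)&(X<.75)&(Y>.23)&(Y<.325)&(Z>.03)&(p.min(-1)>170)&(np.ptp(p,axis=-1)<25)).astype(np.uint8),cv2.MORPH_OPEN,np.ones((3,3)))>0
q=W[k];c=np.median(q,0);u,s,v=np.linalg.svd(q-c,full_matrices=False);t=(q-c)@v.T
e=np.percentile(t,[.5,99.5],axis=0);print("stone",len(q),v.round(4).tolist(),"ext",np.ptp(e,axis=0).round(4),"ctr",(c+e.mean(0)@v).round(4))
cv2.imwrite("pics/w2.png",cv2.resize(p[:,:,::-1].astype(np.uint8),(800,600)))
E
```

```text
t: 7.45
position: [0.5851, 0.1404, 0.2241]
orientation: [-2.832, -0.3, -0.832]
force: [0.9, 0.3, 1.1]
grip_width: 0.802
grasp_force: 0.0
t 7.45 pos [0.5851 0.1404 0.2241] tool d [-0.0201 -0.1402  0.0101] xax [0.824 0.143 0.549] zax [ 0.514  0.222 -0.829] F [0.9 0.3 1.1] w 0.802 g 0.0
stone 5389 [[-0.8196, 0.0359, -0.5719], [0.0362, 0.9993, 0.0109], [-0.5718, 0.0118, 0.8203]] ext [0.147  0.0494 0.0048] ctr [0.6285 0.2765 0.0943]
```

View pics/w2.png

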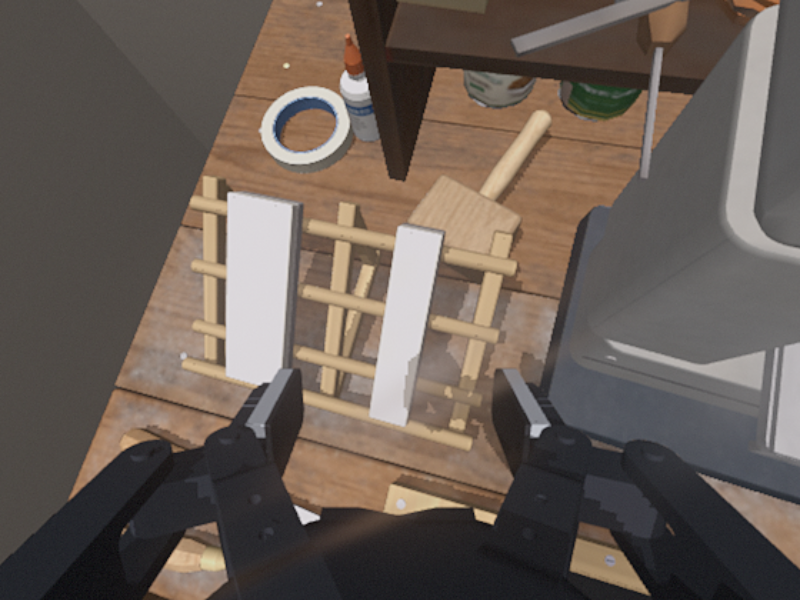

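Run:
```python
from h import *
s=env.get_state();print(s["joints"].round(3))
a=np.array([.8196,-.03,.572]);a/=np.linalg.norm(a);n=np.array([-.572,.012,.8203]);n-=a*(a@n);n/=np.linalg.norm(n)
M=R.from_rotvec(s["orientation"]).as_matrix(); T=np.c_[a,np.cross(-n,a),-n]
print(T.round(3).tolist(),"rotvec tool",R.from_matrix(M.T@T).as_rotvec().round(4))
for h in(.13,-.014): g=np.array([.629,.276,.0935])+n*h; print(h,g.round(4))
to(*(np.array([.629,.276,.0935])+n*.13))
```

```text
[ 0.17  -0.188 -0.543  0.64   0.132  3.141]
[[0.82, -0.031, 0.572], [-0.03, -0.999, -0.012], [0.572, -0.007, -0.82]] rotvec tool [-0.238   0.0452  0.17  ]
0.13 [0.5546 0.2776 0.2001]
-0.014 [0.637  0.2758 0.082 ]
t 7.5 pos [0.5764 0.1385 0.2131] tool d [-0.0052 -0.138   0.0304] xax [0.827 0.143 0.544] zax [ 0.51   0.221 -0.832] F [ -9.1  -2.8 -15.9] w 0.804 g 0.0
```

```bash
python3 -m creep '0.8 0 0 -0.01 0 0 -0.15;0.8 0 0 -0.01 0 0 -0.15;0.8 0 0 0 0 0 -0.15;0.8 0 0 0 0 0 -0.15;0.8 0 0 0 0 0 0'
python3 - <<'E'
from h import *
s=env.get_state();print(s["joints"].round(3))
a=np.array([.8196,-.03,.572]);a/=np.linalg.norm(a);n=np.array([-.572,.012,.8203]);n-=a*(a@n);n/=np.linalg.norm(n)
M=R.from_rotvec(s["orientation"]).as_matrix(); T=np.c_[-a,np.cross(-n,-a),-n]
print("rotvec tool",R.from_matrix(M.T@T).as_rotvec().round(4))
to(*(np.array([.629,.276,.0935])+n*.13))
E
```

```text
t: 8.0
position: [0.574, 0.1364, 0.2405]
orientation: [-2.76, -1.187, -0.907]
force: [-0.1, 0.5, -0.4]
grip_width: 0.796
grasp_force: 0.0
[ 0.166 -0.2   -0.491  0.707  0.135  2.535]
rotvec tool [ 0.0319 -0.3087 -2.3544]
t 8.0 pos [0.574  0.1364 0.2405] tool d [ 0.0626 -0.1224  0.055 ] xax [0.547 0.664 0.51 ] zax [ 0.507  0.221 -0.833] F [-0.1  0.5 -0.4] w 0.796 g 0.0
```

```bash
python3 -m creep '0.8 0.021 -0.04 0.01 0 0 0;0.8 0.021 -0.04 0.01 0 0 0;0.8 0.021 -0.042 0.01 0 0 0;0.8 0 0 0 0.002 -0.0193 -0.147;0.8 0 0 0 0.002 -0.0193 -0.147;0.8 0 0 0 0.002 -0.0193 -0.147;0.8 0 0 0 0.002 -0.0193 -0.147;0.8 0 0 0 0.002 -0.0193 -0.147;0.8 0 0 0 0.002 -0.0193 -0.147;0.8 0 0 0 0.002 -0.0193 -0.147'
python3 -m creep '0.8 0 0 0 0.002 -0.0193 -0.147;0.8 0 0 0 0.002 -0.0193 -0.147;0.8 0 0 0 0.002 -0.0193 -0.147;0.8 0 0 0 0.002 -0.0193 -0.147;0.8 0 0 0 0.002 -0.0193 -0.147;0.8 0 0 0 0.002 -0.0193 -0.147;0.8 0 0 0 0.002 -0.0193 -0.147;0.8 0 0 0 0.002 -0.0193 -0.147;0.8 0 0 0 0.002 -0.0193 -0.147;0.8 0 0 0 0 0 0'
python3 - <<'E'
from h import *
s=env.get_state();print(s["joints"].round(3))
a=np.array([.8196,-.03,.572]);a/=np.linalg.norm(a);n=np.array([-.572,.012,.8203]);n-=a*(a@n);n/=np.linalg.norm(n)
M=R.from_rotvec(s["orientation"]).as_matrix(); T=np.c_[-a,np.cross(-n,-a),-n]
print("rotvec tool",R.from_matrix(M.T@T).as_rotvec().round(4))
to(*(np.array([.629,.276,.0935])+n*.13))
p,W=snap("wrist"); X,Y,Z=np.moveaxis(W,-1,0); p=p.astype(int)
k=cv2.morphologyEx(((X>.53)&(X<.75)&(Y>.23)&(Y<.325)&(Z>.03)&(p.min(-1)>170)&(np.ptp(p,axis=-1)<25)).astype(np.uint8),cv2.MORPH_OPEN,np.ones((3,3)))>0
q=W[k];c=np.median(q,0);u,s,v=np.linalg.svd(q-c,full_matrices=False);t=(q-c)@v.T
e=np.percentile(t,[.5,99.5],axis=0);print("stone",len(q),v.round(4).tolist(),"ext",np.ptp(e,axis=0).round(4),"ctr",(c+e.mean(0)@v).round(4))
cv2.imwrite("pics/w3.png",cv2.resize(p[:,:,::-1].astype(np.uint8),(800,600)))
E
```

```text
t: 9.0
position: [0.5425, 0.2722, 0.2204]
orientation: [1.703, 2.182, 0.548]
force: [-0.4, -0.4, -0.4]
grip_width: 0.799
grasp_force: 0.0
t: 10.0
position: [0.5419, 0.2723, 0.2198]
orientation: [0.049, 2.533, -0.002]
force: [0.8, 0.0, -0.0]
grip_width: 0.801
grasp_force: 0.0
[ 0.637 -0.111 -0.459  0.719 -0.357  0.583]
rotvec tool [-0.0002 -0.0012 -0.0047]
t 10.0 pos [0.5419 0.2723 0.2198] tool d [0.001  0.0055 0.0234] xax [-0.82   0.035 -0.571] zax [ 0.571 -0.012 -0.821] F [ 0.8  0.  -0. ] w 0.801 g 0.0
stone 6227 [[0.8201, -0.0126, 0.572], [0.0316, 0.9992, -0.0234], [-0.5713, 0.0373, 0.8199]] ext [0.1425 0.0493 0.0045] ctr [0.6297 0.2767 0.0954]
```

View pics/w3.png

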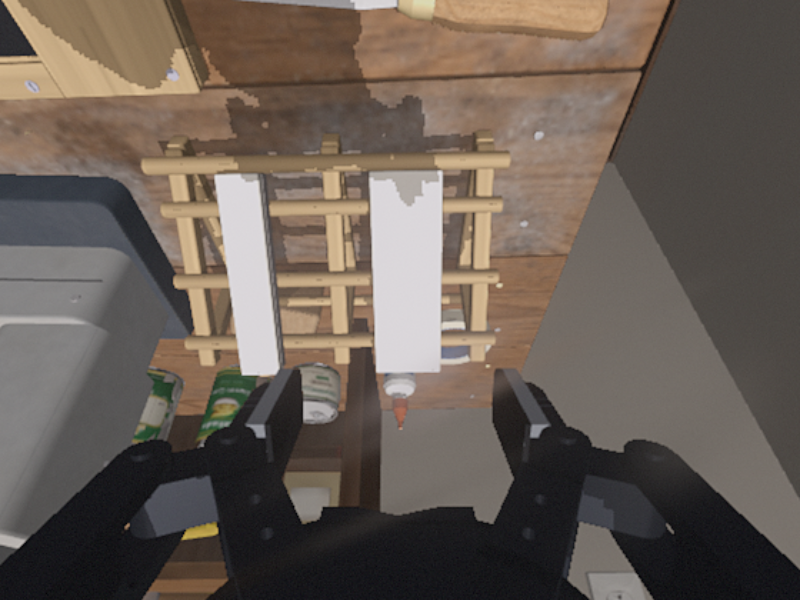

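```bash
python3 -m creep '0.8 0 0.006 0.04 0 0 0;0.8 0 0 0.04 0 0 0;0.8 0 0 0.04 0 0 0;0.8 0 0 0.03 0 0 0;0.8 0 0 0.0165 0 0 0;0.8 0 0 0 0 0 0;0 0 0 0 0 0 0;0 0 0 0 0 0 0;0 0 0 0 0 0 0;0 0 0 0 0 0 0' 70; python3 -c "
from h import *
to(.637,.2765,.083)"
```

```text
t: 11.05
position: [0.6375, 0.2767, 0.0844]
orientation: [0.047, 2.531, -0.001]
force: [-3.0, -0.4, 2.9]
grip_width: 0.564
grasp_force: 72.8
t 11.05 pos [0.6375 0.2767 0.0844] tool d [ 0.0012 -0.0002  0.0009] xax [-0.819  0.033 -0.573] zax [ 0.573 -0.011 -0.82 ] F [-3.  -0.4  2.9] w 0.564 g 72.8
```

```bash
python3 -m creep '0 0 0 -0.015 0 0 0;0 0 0 -0.03 0 0 0;0 0 0 -0.04 0 0 0;0 0 0 -0.04 0 0 0;0 0 0 -0.035 0 0 0;0 0 0 0 0 0.12 0;0 0 0 0 0 0.12 0;0 0 0 0 0 0.12 0;0 0 0 0 0 0.12 0;0 0 0 0 0 0.12 0' 70
python3 - <<'E'
from h import *
to(.471,.12,.15)
s=env.get_state();M=R.from_rotvec(s["orientation"]).as_matrix()
T=np.array([[-.005,1,0],[1,.005,0],[0,0,-1.]]).T
T=np.c_[[.005,1,0],[1,-.005,0],[0,0,-1]]
print(R.from_matrix(M.T@T).as_rotvec().round(4),s["joints"].round(2))
E
```

```text
t: 12.05
position: [0.5456, 0.2784, 0.2159]
orientation: [0.053, 3.135, 0.016]
force: [0.3, 0.2, -2.8]
grip_width: 0.564
grasp_force: 73.7
t 12.05 pos [0.5456 0.2784 0.2159] tool d [ 0.0696 -0.1615  0.0639] xax [-0.999  0.034 -0.005] zax [ 0.006  0.01  -1.   ] F [ 0.3  0.2 -2.8] w 0.564 g 73.7
[ 0.0123 -0.0035  1.5422] [0.47 0.29 0.13 1.4  0.01 0.5 ]
```

```bash
python3 -m creep '0 0.0185 -0.044 0.0125 0 0 0;0 0.0185 -0.044 0.0125 0 0 0;0 0.0185 -0.044 0.0125 0 0 0;0 0.0185 -0.044 0.0125 0 0 0;0 0 0 0 0.0011 -0.0003 0.14;0 0 0 0 0.0011 -0.0003 0.14;0 0 0 0 0.0011 -0.0003 0.14;0 0 0 0 0.0011 -0.0003 0.14;0 0 0 0 0.0011 -0.0003 0.14;0 0 0 0 0.0011 -0.0003 0.14';python3 -m creep '0 0 0 0 0.0011 -0.0003 0.14;0 0 0 0 0.0011 -0.0003 0.14;0 0 0 0 0.0011 -0.0003 0.14;0 0 0 0 0.0011 -0.0003 0.14;0 0 0 0 0.0011 -0.0003 0.142;0 0 0 0 0 0 0'
python3 - <<'E'
from h import *
to(.4713,.103,.05)
s=env.get_state();M=R.from_rotvec(s["orientation"]).as_matrix()
T=np.c_[[.005,1,0],[1,-.005,0],[0,0,-1]]
print(R.from_matrix(M.T@T).as_rotvec().round(4),s["joints"].round(2))
p,W=snap("wrist"); cv2.imwrite("pics/w4.png",cv2.resize(p[:,:,::-1].astype(np.uint8),(800,600)))
E
```

```text
t: 13.05
position: [0.4663, 0.1053, 0.1625]
orientation: [1.335, 2.837, 0.008]
force: [0.8, 0.0, -2.5]
grip_width: 0.561
grasp_force: 74.0
t: 13.65
position: [0.4664, 0.1053, 0.1625]
orientation: [2.225, 2.214, 0.002]
force: [-0.5, 0.7, -1.9]
grip_width: 0.562
grasp_force: 74.0
t 13.65 pos [0.4664 0.1053 0.1625] tool d [-0.0022  0.0046  0.1125] xax [ 0.005  1.    -0.001] zax [ 0.003 -0.001 -1.   ] F [-0.5  0.7 -1.9] w 0.562 g 74.0
[ 0.0033  0.0012 -0.    ] [ 0.22  0.04 -0.28  1.24 -0.    1.8 ]
```

View pics/w4.png

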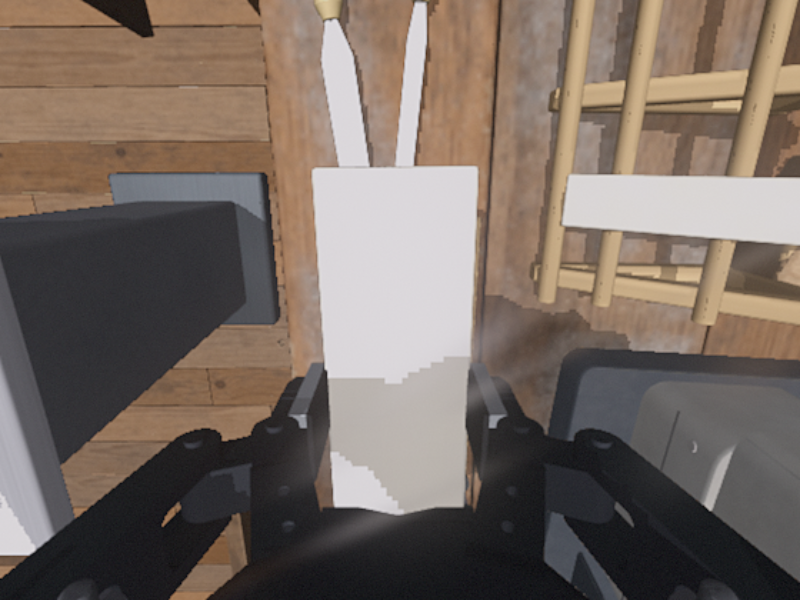

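```bash
python3 - <<'E'
from h import *
s=env.get_state()
for u,v in((313,168),(477,167),(395,167.5),(332,500),(467,500)): print(ray(s,u*.7,v*.7,s["position"][2]+.0135).round(4))
to(.4713,.09,.05)
E
python3 -m creep '0 -0.0152 0.0046 0.02 0.0033 0.001 0;0 0 0 0.035 0 0 0;0 0 0 0.035 0 0 0;0 0 0 0.0175 0 0 0;0 0 0 0 0 0 0'; python3 -c "
from h import *
to(.4713,.09,.036)"
```

```text
[0.4408 0.181  0.1759]
[0.489  0.1813 0.1759]
[0.4649 0.1812 0.1759]
[0.4408 0.0614 0.1759]
[0.4918 0.0612 0.1759]
t 13.7 pos [0.4664 0.1053 0.1624] tool d [-0.0152  0.0045  0.1124] xax [ 0.002  1.    -0.001] zax [ 0.003 -0.001 -1.   ] F [ 0.3 -0.  -1.9] w 0.565 g 73.9
t: 14.2
position: [0.4689, 0.0895, 0.0521]
orientation: [-2.221, -2.217, 0.007]
force: [-0.4, -1.0, -2.3]
grip_width: 0.559
grasp_force: 73.9
t 14.2 pos [0.4689 0.0895 0.0521] tool d [0.0005 0.0025 0.0161] xax [ 0.002  1.    -0.001] zax [-0.005 -0.001 -1.   ] F [-0.4 -1.  -2.3] w 0.559 g 73.9
```

```bash
python3 -m creep '0 0 0.0023 0.008 0 0 0.014;0 0 0 0.004 0 0 0;0 0 0 0 0 0 0'; python3 -m creep '0 0 0 0.002 0 0 0;0 0 0 0.001 0 0 0;0 0 0 0 0 0 0'; python3 -c "
from h import *
to(.4713,.09,.036)"
```

```text
t: 14.5
position: [0.474, 0.09, 0.043]
orientation: [2.241, 2.201, 0.0]
force: [-0.4, 0.6, -3.8]
grip_width: 0.565
grasp_force: 73.9
t: 14.8
position: [0.4736, 0.0899, 0.0398]
orientation: [2.242, 2.201, -0.0]
force: [0.2, 0.8, -2.5]
grip_width: 0.561
grasp_force: 73.9
t 14.8 pos [0.4736 0.0899 0.0398] tool d [ 0.     -0.0023  0.0038] xax [ 0.018  1.    -0.   ] zax [-0. -0. -1.] F [ 0.2  0.8 -2.5] w 0.561 g 73.9
```

```bash
python3 -m creep '0 0 -0.0023 0.001 0 0 0;0 0 0 0.001 0 0 0;0 0 0 0 0 0 0'; python3 -m creep '0 0 0 0.001 0 0 0;0 0 0 0 0 0 0';python3 -m creep '0 0 0 0.001 0 0 0;0 0 0 0 0 0 0'
```

```text
t: 15.1
position: [0.4711, 0.09, 0.0377]
orientation: [-2.242, -2.201, 0.001]
force: [-0.7, 0.7, -2.1]
grip_width: 0.558
grasp_force: 74.1
t: 15.3
position: [0.4712, 0.09, 0.0376]
orientation: [2.242, 2.201, -0.0]
force: [-5.0, -1.0, 7.3]
grip_width: 0.561
grasp_force: 75.0
t: 15.5
position: [0.4712, 0.09, 0.0375]
orientation: [2.242, 2.2, 0.001]
force: [-7.5, -1.0, 15.5]
grip_width: 0.56
grasp_force: 76.1
```

```bash
python3 -m creep '0.66 0 0 -0.001 0 0 -0.007;0.66 0 0 -0.001 0 0 0;0.66 0 0 0 0 0 0;0.66 0 0 0 0 0 0' 50
python3 - <<'E'
from h import *
to(.471,-.012,.0385)
p,W=snap("wrist"); X,Y,Z=np.moveaxis(W,-1,0)
k=(abs(X-.471)<.05)&(Y>.10)&(Y<.17)&(Z>.043)&(Z<.058)&(p.min(-1)>150)
q=W[k];print(len(q),np.median(q[:,2]).round(4));print(cv2.minAreaRect((q[:,:2]*1000).astype(np.float32)))
c=np.c_[q[:,0],q[:,1],np.ones(len(q))];print(np.linalg.lstsq(c,q[:,2],rcond=None)[0].round(4))
for y in(.11,.13,.15): print(y,np.percentile(X[k&(abs(Y-y)<.005)],[1,99]).round(4))
cv2.imwrite("pics/w5.png",cv2.resize(p[:,:,::-1],(800,600)))
E
```

```text
t: 15.9
position: [0.4714, 0.09, 0.0375]
orientation: [-2.234, -2.208, 0.001]
force: [0.4, 0.3, 0.1]
grip_width: 0.66
grasp_force: 0.0
t 15.9 pos [0.4714 0.09   0.0375] tool d [-0.102   0.0008 -0.001 ] xax [ 0.012  1.    -0.   ] zax [-0. -0. -1.] F [0.4 0.3 0.1] w 0.66 g 0.0
15551 0.0509
((470.3934020996094, 132.97525024414062), (66.09934997558594, 50.06108093261719), 89.67430114746094)
[-0.0006 -0.0014  0.0514]
0.11 [0.4461 0.4946]
0.13 [0.4462 0.4946]
0.15 [0.4462 0.4947]
```

View pics/w5.png

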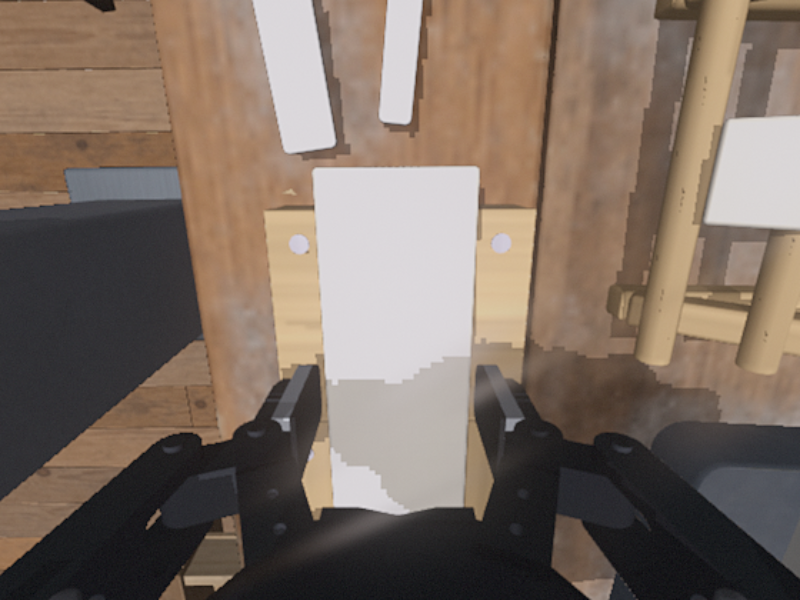

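```bash
python3 -m creep '0 0 0.001 0 0 0 -0.006;0 0 0 0 0 0 0;0 0 0 0 0 0 0' 50;python3 -m creep '0 -0.01 0.0001 -0.0005 0 0 0;0 -0.015 0.0001 0 0 0 0;0 -0.02 0.0001 0 0 0 0;0 -0.02 0.0001 0 0 0 0;0 -0.015 0.0001 0 0 0 0;0 -0.01 0 0 0 0 0;0 0 0 0 0 0 0'; python3 -c "
from h import *
to(.4715,-.012,.0375)"
```

```text
t: 16.25
position: [0.4722, 0.09, 0.0377]
orientation: [-2.227, -2.215, 0.001]
force: [-1.9, -0.7, 4.7]
grip_width: 0.568
grasp_force: 52.7
t: 16.95
position: [0.4719, -0.0013, 0.0377]
orientation: [-2.23, -2.213, 0.002]
force: [-0.2, 0.4, -2.8]
grip_width: 0.571
grasp_force: 52.0
t 16.95 pos [ 0.4719 -0.0013  0.0377] tool d [-0.0107 -0.0003  0.0002] xax [ 0.008  1.    -0.001] zax [-0.001 -0.001 -1.   ] F [-0.2  0.4 -2.8] w 0.571 g 52.0
```

```bash
python3 -m creep '0 -0.0065 -0.0004 0 0 0 0;0 -0.004 0 0 0 0 0;0 0 0 0 0 0 0;0 0 0 0.0015 0 0 0;0 0 0 0 0 0 0';python3 -m creep '0 0 0 0.0015 0 0 0;0 0 0 0 0 0 0'
```

```text
t: 17.45
position: [0.4716, -0.0102, 0.0364]
orientation: [-2.227, -2.215, 0.001]
force: [-0.4, -0.3, -3.1]
grip_width: 0.566
grasp_force: 52.0
t: 17.65
position: [0.4716, -0.0104, 0.0349]
orientation: [-2.227, -2.215, 0.001]
force: [-0.2, 0.4, -3.7]
grip_width: 0.573
grasp_force: 52.0
```

```bash
python3 -m creep '0 0 0 0.0012 0 0 0;0 0 0 0.0008 0 0 0;0 0 0 0 0 0 0'; python3 -m creep '0.66 0 0 0 0 0 0;0.66 0 0 0 0 0 0;0.66 0 0 0 0 0 0'
python3 - <<'E'
from h import *
to(.471,-.012,.0385)
p,W=snap("wrist"); X,Y,Z=np.moveaxis(W,-1,0)
k=(abs(X-.471)<.027)&(Y>.0)&(Y<.1)&(Z>.038)&(Z<.058)&(p.min(-1)>150)
q=W[k];print(len(q),np.median(q[:,2]).round(4), q.max(0),np.percentile(q[:,0],[1,99]))
c=np.c_[q[:,0],q[:,1],np.ones(len(q))];print(np.linalg.lstsq(c,q[:,2],rcond=None)[0].round(4))
E
```

```text
t: 17.95
position: [0.4716, -0.0105, 0.0329]
orientation: [-2.227, -2.215, 0.001]
force: [-1.1, 0.5, -3.0]
grip_width: 0.568
grasp_force: 52.0
t: 18.25
position: [0.4721, -0.0106, 0.0335]
orientation: [2.227, 2.215, 0.0]
force: [0.4, 1.0, 0.0]
grip_width: 0.661
grasp_force: 0.0
t 18.25 pos [ 0.4721 -0.0106  0.0335] tool d [-0.0014 -0.0011 -0.005 ] xax [ 0.006  1.    -0.   ] zax [ 0. -0. -1.] F [0.4 1.  0. ] w 0.661 g 0.0
15246 0.0459 [0.49569424 0.06548606 0.04827472] [0.44638403 0.49477874]
[-0.0006 -0.0017  0.0463]
```

```bash
python3 -m creep '0.68 0 0 -0.02 0 0 0;0.68 0 0 -0.04 0 0 0;0.68 0 0 -0.04 0 0 0;0.6 -0.035 0 0 0 0 0;0.6 -0.035 -0.0005 0 0 0 0;0.6 -0.0325 -0.0005 0 0 0 0;0.6 0 0 0.03 0 0 0;0.6 0 0 0.03 0 0 0;0.6 0 0 0.02 0 0 0;0.6 0 0 0.006 0 0 0' 40; python3 -c "
from h import *
to(.4705,-.1133,.047)"
```

```text
t: 19.3
position: [0.4686, -0.1128, 0.0451]
orientation: [-2.226, -2.213, 0.004]
force: [-0.9, 0.9, 0.1]
grip_width: 0.597
grasp_force: 0.0
t 19.3 pos [ 0.4686 -0.1128  0.0451] tool d [-0.0004  0.0019 -0.0019] xax [0.006 1.    0.001] zax [-0.004  0.001 -1.   ] F [-0.9  0.9  0.1] w 0.597 g 0.0
```

```bash
python3 -m creep '0.6 0 0.002 -0.002 0 0 0;0 0 0 0 0 0 0;0 0 0 0 0 0 0;0 0 0 0 0 0 0;0 0 0 0 0 0 0' 50; python3 -m creep '0 0.002 0 0 0 0 0;0 0.002 0 0 0 0 0;0 0.002 0 0 0 0 0;0 0.001 0 0 0 0 0;0 0 0 0 0 0 0'
```

```text
t: 19.8
position: [0.4713, -0.1133, 0.0506]
orientation: [-2.228, -2.215, 0.003]
force: [-8.0, -0.7, 9.7]
grip_width: 0.209
grasp_force: 48.7
t: 20.3
position: [0.4713, -0.107, 0.0507]
orientation: [2.227, 2.214, -0.005]
force: [-7.0, -3.5, 8.5]
grip_width: 0.212
grasp_force: 48.7
```

```bash
python3 -m creep '0 0.0015 0 0 0 0 0;0 0.0015 0 0 0 0 0;0 0 0 0 0 0 0'; python3 -m creep '0 0.001 0 0 0 0 0;0 0.001 0 0 0 0 0;0 0 0 0 0 0 0';python3 -m creep '0 0.001 0 0 0 0 0;0 0 0 0 0 0 0'
```

```text
t: 20.6
position: [0.4713, -0.1042, 0.0507]
orientation: [2.227, 2.213, -0.006]
force: [-8.5, -4.9, 8.7]
grip_width: 0.209
grasp_force: 48.7
t: 20.9
position: [0.4714, -0.1031, 0.0507]
orientation: [2.227, 2.212, -0.008]
force: [-7.8, -7.8, 8.0]
grip_width: 0.213
grasp_force: 48.7
t: 21.1
position: [0.4714, -0.1031, 0.0507]
orientation: [2.226, 2.21, -0.011]
force: [-7.6, -10.9, 6.8]
grip_width: 0.209
grasp_force: 48.7
```

```bash
python3 -m creep '0 0.001 0 0 0 0 0;0 0.001 0 0 0 0 0;0 0 0 0 0 0 0;0 -0.0012 0 0 0 0 0;0 -0.001 0 0 0 0 0;0 0 0 0 0 0 0';python3 -m creep '0.3 0 0 0 0 0 0;0.6 0 0 0 0 0 0;0.6 0 0 0 0 0 0;0.6 0 0 -0.02 0 0 0;0.6 0 0 -0.04 0 0 0;0.6 0 0 -0.04 0 0 0;0.6 -0.02 0 -0.04 0 0 0;0.6 0 0 -0.03 0 0 0;0.6 0 0 0 0 0 0'
python3 - <<'E'
from h import *
to(.47,-.1,.2)
p,W=snap("wrist"); X,Y,Z=np.moveaxis(W,-1,0)
k=(abs(X-.471)<.03)&(Y>-.04)&(Y<.1)&(Z>.04)&(Z<.056)&(p.min(-1)>150)
q=W[k];print(len(q),np.median(q[:,2]).round(4),cv2.minAreaRect((q[:,:2]*1000).astype(np.float32)))
cv2.imwrite("pics/w6.png",cv2.resize(p[:,:,::-1],(800,600)))
E
```

```text
t: 21.7
position: [0.4713, -0.1031, 0.0507]
orientation: [2.227, 2.21, -0.01]
force: [-8.0, -10.1, 7.7]
grip_width: 0.207
grasp_force: 48.9
t: 22.6
position: [0.4744, -0.1208, 0.2238]
orientation: [2.223, 2.21, 0.006]
force: [0.2, -0.8, 0.3]
grip_width: 0.603
grasp_force: 0.0
t 22.6 pos [ 0.4744 -0.1208  0.2238] tool d [ 0.0208 -0.0047  0.0238] xax [ 0.006  1.    -0.002] zax [ 0.007 -0.002 -1.   ] F [ 0.2 -0.8  0.3] w 0.603 g 0.0
5734 0.0459 ((470.5950012207031, 10.574867248535156), (100.85491943359375, 49.76818084716797), 89.63159942626953)
```

View pics/w6.png

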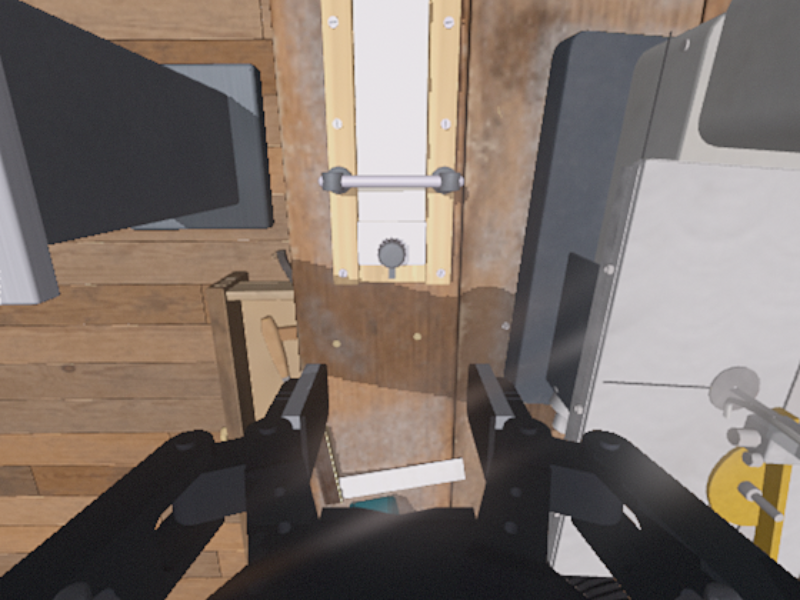

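```bash
python3 -c "
from plant import env
print(env.job_done())"
```

```text
the job is handed in; nothing more can be done
None
```

I handed the job in at about 23 s, with no verdict returned: the wide stone sits flat in its pocket, the jaw stopped hard against its end at about 0.010 m, and the arm is clear; I never touched the narrow stone, chisels or square.

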